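Index a vial shuttle to its reading hole

TASK

Stand the blue-capped vial fully down in the black cup of the shuttle on the aluminium rail and let go of it. Then pull the orange lock knob up until its pin is clear, slide the shuttle along to the next hole (the green-marked one) so that the vial comes between the two cream blocks, and put the pin fully down into that hole. Finish holding: keep the knob gripped with the pin fully home, do not let go, and leave the other vials, the beaker and the wash bottle where they are.

Things in the scene. Friction and masses are not known exactly. Their poses are not given: they have to be found in the camera images.
- vial_blue: the loose glass vial with a blue cap, a plain cylinder 28 mm across and 70 mm tall (cap = the top 18 mm), 60 g. Origin: centre of its underside; z up along the vial. It stands on the bench to the robot's left among two vials alike but for cap colour; which stands where varies.
- vial_red: the same vial with a red cap; a bystander. Origin: centre of its underside.
- vial_yellow: the same vial with a yellow cap; a bystander. Origin: centre of its underside.
- rail: the fixed aluminium rail, 310 mm long (its own y), 74 mm wide (x), top 30 mm above the bench. Origin: centre of its underside; z up; +y is the way the shuttle advances, from the lock knob towards the vial cup and the blocks. Place and yaw vary. Three 12 mm square holes in its top at x = -20 mm, y = -65 (white mark), -15 (green), +35 mm (red): 50 mm apart.
- gate (a point): point on the rail's top (30 mm up) between the two cream blocks, where the cup's centre stands when the pin is in the green hole. The blocks (lamp and detector), 40 x 56 mm and 100 mm high, stand on the bench, their centres 83 mm from this point along the rail's -x and 82 mm along its +x.
- white_hole (a point): centre of the mouth of the white-marked hole, on the rail's top; the pin starts in this hole.
- green_hole (a point): centre of the mouth of the green-marked hole, 50 mm further along the rail's +y: the next hole, where the pin must end.
- seat (a point): centre of the floor of the black cup on the shuttle (the grey slide), 46 mm above the bench, where the vial's underside must come to rest. It moves with the shuttle. The cup is 32 mm across inside, 22 mm deep, with a slightly flared mouth, outside 47 mm across at most. From the knob's axis the cup lies 85 mm along the rail's +y and 37 mm along its +x.
- knob: the orange knob of the lock plunger, an upright cylinder 26 mm across and 28 mm tall, free all round, above a 20 mm wide housing whose top is 6 mm below it at rest. Origin: centre of its underside, 78 mm above the bench with the pin home; z up. It moves with the shuttle and with the lock.
- knob_mid (a point): centre of the knob, half way up it (14 mm above its underside; 92 mm above the bench with the pin home).
- shuttle (a joint): travel of the shuttle along the rail's +y, m: 0 with the pin in the white hole (start), 0.050 in the green hole, 0.100 in the red hole; stops at -0.004 and 0.104. About 1.5 N of friction; it stays where it is left. The pin has about 1.5 mm of play either way in a hole and blocks the shuttle while it is in one.
- lock (a joint): lift of the lock pin, m: 0 with the pin fully home in a hole, 0.012 with the round end of the pin just clear of the rail's top (or riding on it between holes), stop at 0.018. A spring of about 2.4 N at 0 and 4.6 N at the stop pushes it down.
- beaker: clear open beaker, 84 mm across, 100 mm tall, to the robot's right; a bystander. Origin: centre of its underside.
- wash_bottle: white wash bottle with a red cap and spout, 68 mm across, 190 mm tall, at the far right; a bystander. Origin: centre of its underside.
Not all that is in view belongs to the job. Leave any pink or turquoise look-alike of the vial_blue alone.

How it is judged:
On the way, in this order (a step that is already met when the one before it is completed fails the run):
1. the blue-capped vial stands fully down in the cup, let go, with the shuttle still locked at the white hole (horizontal distance between vial_blue and seat below 0.004 m and z of vial_blue in the frame of seat between -0.004 and 0.004 m and angle between vial_blue's own z axis and vertical below 0.12 rad and contact force between the fingers and vial_blue below 0.1 N and value of joint shuttle below 0.006 m and value of joint lock below 0.004 m), for 0.2 s.
2. the gripper has pulled the lock knob up until the pin is clear, before the shuttle moves on (value of joint lock above 0.0115 m and value of joint shuttle below 0.01 m and contact force between the fingers and knob above 1 N), for 0.1 s.
At the end, for the whole second after the job is handed in: The shuttle is at the green hole (travel 46 to 54 mm), at rest, with the pin home to within 2 mm; the gripper still holds the knob with more than 2 N; the blue-capped vial stands in the cup, within 4 mm of its centre and floor, upright to 0.12 rad, not touched by the fingers (value of joint shuttle between 0.046 and 0.054 m and value of joint lock below 0.002 m and contact force between the fingers and knob above 2 N and velocity of joint shuttle between -0.01 and 0.01 m/s and horizontal distance between vial_blue and seat below 0.004 m and z of vial_blue in the frame of seat between -0.004 and 0.004 m and angle between vial_blue's own z axis and vertical below 0.12 rad and contact force between the fingers and vial_blue below 0.1 N); the arm keeps its last pose, push and grip.
It fails at once if the vial red is shifted by more than 25 mm or tipped (distance of vial_red from where it was at the start of the episode above 0.025 m or angle between vial_red's own z axis and vertical above 0.4 rad).
It fails at once if the vial yellow is shifted by more than 25 mm or tipped (distance of vial_yellow from where it was at the start of the episode above 0.025 m or angle between vial_yellow's own z axis and vertical above 0.4 rad).
It fails at once if the beaker is shifted by more than 25 mm or tipped (distance of beaker from where it was at the start of the episode above 0.025 m or angle between beaker's own z axis and vertical above 0.4 rad).
It fails at once if the wash bottle is shifted by more than 25 mm or tipped (distance of wash_bottle from where it was at the start of the episode above 0.025 m or angle between wash_bottle's own z axis and vertical above 0.4 rad).
It also fails if it takes over 48 s, if anything falls off the work surface, if the arm or the gripper's body presses on something with over 40 N, if the wrist force passes 120 N, or if a joint passes its speed limit or range.

ROBOT

A 6-joint arm with a two-finger parallel gripper is mounted at the origin on the work surface. World frame = base frame: x ahead of the robot, y to its left, z up, the work surface at z = 0. Lengths are in m, angles in rad, forces in N, time in s.
With the tool pointing down it reaches from about 0.3 to 0.875 m from the base axis. Payload 4.2 kg.
Tool frame: the origin (TCP) lies midway between the tips of the shut fingers; the grasp point (between the pads) lies 19 mm behind it; x points along the fingers, z is the direction in which the jaws open and shut, and the axes are right-handed (so a half turn about x gives the same grasp; the last joint's range is limited). The gripper opens to 85 mm and grips with 20 to 120 N. Pads are 22 mm wide; open, the fingers measure 114 mm over their backs; the gripper's body (76 mm by 85 mm) begins 54 mm behind the grasp point. The pads swing forward as they close: fully open they stand 13 mm farther back than shut.
Start: joints at [-1.356, 0.32, 1.565, -0, 1.257, -0.02], TCP at [0.134, -0.559, 0.231] pointing down, gripper open.
Joint ranges: [-3.11, 3.11], [-0.84, 2.01], [0.21, 2.61], [-1.34, 4.49], [0.05, 2.63], [-2.56, 2.56]. Speed limits (rad/s): [2.57, 2.57, 3.14, 3.14, 3.14, 3.14].

INTERFACE

Orientations are given as a 3x3 rotation matrix whose columns are the frame's x, y, z axes.
In Python, from plant import status, vision, close_job gives the robot as it stands.
- The arm moves only by the tool send_rows, never from a script. Its argument "steps" is a list of rows, each a list of 5 numbers: the shift along the world's x, y, z in m, then the turn about the world's z in degrees, then the finger opening in m, from 0 to 0.0854. A call has 1 to 8 rows; each row is the pose to reach, as a shift and turn from the pose commanded when the call began; what a row does not reach only later rows make up. A row lasts 1/10 s, in which the tool goes at most 50 mm and 8.59 degrees, less where a joint would pass 70% of its speed; a pose out of reach is approached as far as the arm can. A call with a gripper value outside its range is refused whole. The fingers move at their own pace and stop on an object; "force" is the grip in N (left out, the last holds). Time passes only in rows, so rows that repeat a pose let the fingers close. It gives the time, the measured TCP pose, the force and the opening at its end, in the units of the state.
- status.read_state(): the state, without advancing time (a new reading comes with each control period).
- vision.grab_frame(name): name is "scene" or "top"; returns a dict with "image" (420x560x3 uint8, red, green, blue), "range_z" (420x560 float32, m along the optical axis (not along the pixel's ray), 0 where there is no reading), "fx", "fy", "cx", "cy" (pixels), "k1" (the pictures are not rectified: a ray, as slopes to the right and down, at radius r is drawn at 1 + k1 r^2 times it, then the intrinsics apply), "camera_from_world" (4x4, takes a point from world to camera coordinates). Camera axes: x right, y up, looking along -z (the intrinsics and any distortion apply to the point x, -y, -z); pixel columns grow to the right and rows downward; lengths in m; the calibration is good to about 2 mm. A picture is of the moment at which its call begins.
- close_job(): hands the job in, once; it reports no verdict.
The state is a dict: "time": time; "q": joint angles; "joint_vel": joint speeds; "joint_torque": joint torques, N m; "position": TCP position; "orientation": TCP orientation; "force": force on the tool from outside, world axes, zero at the start; "wrist_torque": the same for the moment, N m; "width": opening from 0.0 (shut) to 1.0 (fully open).
Only numpy, scipy, OpenCV 4.12 (cv2) and the standard library are available. Lean on these libraries where they do the work, as an engineer would, in place of code of your own. Each camera call takes 0.05 s, during which the arm holds its last target.

## Working session

There is one attempt and no reset: what is moved stays moved. The work goes in short steps, Python scripts to look and compute and a tool call to move; the robot and the scene stay as the last step left them, time stands still between calls to the robot, and variables do not carry over. Pictures are saved under pics/ and viewed, and the job is handed in when it is done.

Besides the shell and the picture viewer there is one more tool, called after "Emit:" as a command line: name --pt "numbers of a row" for each row, then --argument value for the rest. send_rows: Moves the arm, as the interface text tells. Its arguments: {"type":"object","properties":{"steps":{"type":"array","items":{"type":"array","items":{"type":"number"}}},"force":{"type":"number"}},"required":["steps"]}

```bash
ls; mkdir -p pics; cat > h.py <<'E'
import numpy as np, cv2, pickle
from plant import status, vision
def grab(n,tag):
    f=vision.grab_frame(n); pickle.dump(f,open(f'pics/{tag}.pkl','wb'))
    cv2.imwrite(f'pics/{tag}.png',f['image'][:,:,::-1]); return f
def load(tag): return pickle.load(open(f'pics/{tag}.pkl','rb'))
def slopes(f,px):
    px=np.atleast_2d(np.array(px,float))
    d=np.c_[(px[:,0]-f['cx'])/f['fx'],(px[:,1]-f['cy'])/f['fy']]
    s=d.copy()
    for _ in range(20): s=d/(1+f['k1']*(s**2).sum(1,keepdims=True))
    return s
def rays(f,px):
    s=slopes(f,px); T=np.array(f['camera_from_world']); R=T[:3,:3]; t=T[:3,3]
    c=-R.T@t
    d=np.c_[s[:,0],-s[:,1],-np.ones(len(s))]@R
    return c,d
def onplane(f,px,z):
    c,d=rays(f,px); return c+d*((z-c[2])/d[:,2])[:,None]
def cloud(f):
    h,w=f['range_z'].shape; v,u=np.mgrid[:h,:w]
    c,d=rays(f,np.c_[u.ravel(),v.ravel()])
    P=c+d*f['range_z'].ravel()[:,None]; return P.reshape(h,w,3)
def proj(f,P):
    P=np.atleast_2d(P); T=np.array(f['camera_from_world']); q=P@T[:3,:3].T+T[:3,3]
    s=np.c_[q[:,0],-q[:,1]]/-q[:,2:3]; k=1+f['k1']*(s**2).sum(1,keepdims=True)
    return s*k*[f['fx'],f['fy']]+[f['cx'],f['cy']]
E
python3 - <<'E'
from h import *
for n in ('scene','top'):
    f=grab(n,n+'0'); T=f['camera_from_world']; print(n,f['fx'],f['cx'],f['cy'],f['k1'],-T[:3,:3].T@T[:3,3])
print(status.read_state())
E
```

```text
pics
scene 393.0457127292719 283.4253963101513 208.8815530306786 -0.021282218545465876 [0.99500951 0.41117371 0.69027644]
top 384.557582597503 282.7496681668295 210.88344832760643 -0.10204083150863393 [ 0.33086456 -0.02556881  0.93874284]
{'time': 0.1, 'q': array([-1.35599999e+00,  3.20254449e-01,  1.56557334e+00,  1.74399554e-05,
        1.25744981e+00, -1.99734688e-02]), 'joint_vel': array([-0.00223356, -0.00314977, -0.00241852,  0.0016819 , -0.00075212,
       -0.00078437]), 'joint_torque': array([ 8.57219802e-04, -4.16408587e+01, -2.34704232e+01, -1.75881104e-05,
        4.94033564e-03,  1.64603239e-05]), 'position': array([ 0.13368124, -0.55878401,  0.23054482]), 'orientation': array([[-3.42931850e-04,  9.72569177e-01,  2.32613580e-01],
       [ 1.64975151e-03,  2.32613827e-01, -9.72567779e-01],
       [-9.99998580e-01,  5.02301363e-05, -1.68426816e-03]]), 'force': array([-0.30464618,  0.89213011,  0.92726568]), 'wrist_torque': array([ 0.02328356, -0.01756923,  0.02248657]), 'width': 0.9995128286164012}
```

View pics/scene0.png

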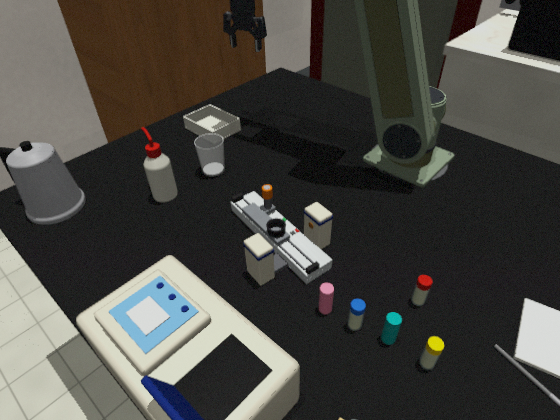

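View pics/top0.png

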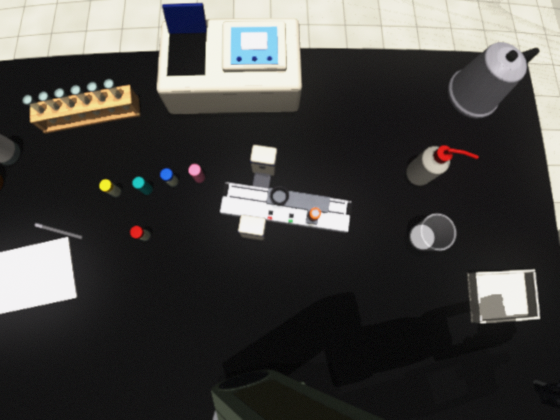

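Top view: blue cap at (167,174), with pink (196,171), turquoise (139,183), yellow (106,186) and red (137,233) as the other vials. The knob is at (314,214) and the cup at (280,197). I'll measure these next.

```bash
cat > m.py <<'E'
from h import *
import sys
def comps(f,hlo,hhi,smin=120,vmin=70,amin=15):
    hsv=cv2.cvtColor(f['image'],cv2.COLOR_RGB2HSV)
    m=((hsv[...,0]>=hlo)&(hsv[...,0]<=hhi)&(hsv[...,1]>=smin)&(hsv[...,2]>=vmin)).astype(np.uint8)
    n,l,s,c=cv2.connectedComponentsWithStats(m)
    return [(s[i,4],c[i],l==i) for i in range(1,n) if s[i,4]>=amin]
E
python3 - <<'E'
from m import *
for n in('scene0','top0'):
    f=load(n);C=cloud(f); print(n)
    for nm,a,b in(('red',0,4),('orange',5,15),('yellow',24,34),('teal',80,95),('blue',100,125),('pink',150,179)):
        for A,c,m in comps(f,a,b):
            P=C[m]; P=P[f['range_z'][m]>0]
            if len(P) and A<400: print(nm,A,c.round(1),np.median(P,0).round(3),'zmax',np.percentile(P[:,2],90).round(3))
f=load('top0');im=f['image'][130:250,80:380,::-1]
cv2.imwrite('pics/topcrop.png',cv2.resize(im,None,fx=2.6,fy=2.6,interpolation=cv2.INTER_CUBIC))
f=load('scene0');im=f['image'][170:290,210:350,::-1]
cv2.imwrite('pics/scrop.png',cv2.resize(im,None,fx=5,fy=5,interpolation=cv2.INTER_CUBIC))
E
```

```text
scene0
red 226 [150.9 144.7] [ 0.603 -0.414  0.158] zmax 0.184
red 179 [424.4 281.4] [0.46  0.278 0.07 ] zmax 0.072
orange 55 [110.5   7.3] [ 0.209 -1.276  0.272] zmax 0.296
orange 63 [126.1  10.6] [ 0.144 -1.277  0.245] zmax 0.281
orange 15 [183.8   3.5] [-0.142 -1.275  0.218] zmax 0.227
orange 112 [208.6  19.3] [-0.272 -1.277  0.12 ] zmax 0.178
orange 15 [201.3   4.1] [-0.24  -1.276  0.198] zmax 0.203
orange 17 [180.5  11.8] [-0.117 -1.273  0.187] zmax 0.206
orange 140 [183.3  30.8] [-0.114 -1.275  0.105] zmax 0.15
orange 21 [219.8  16.4] [-0.345 -1.279  0.115] zmax 0.135
orange 318 [126.8  43.7] [ 0.18  -1.276  0.124] zmax 0.206
orange 19 [132.   30.7] [ 0.144 -1.274  0.17 ] zmax 0.178
orange 21 [225.7  37.7] [-0.366 -1.276  0.012] zmax 0.023
orange 51 [250.   40.8] [-0.539 -1.276 -0.055] zmax -0.023
orange 23 [211.5  44.2] [-0.27  -1.276  0.002] zmax 0.021
orange 23 [261.8  51.9] [-0.625 -1.275 -0.144] zmax -0.112
orange 20 [115.2  54.5] [ 0.246 -1.277  0.092] zmax 0.108
orange 87 [152.9  62.2] [ 0.081 -1.275  0.009] zmax 0.061
orange 23 [249.   52.3] [-0.524 -1.276 -0.109] zmax 
[... 1406 characters left out ...]
18.6 110.7] [0.781 0.362 0.01 ] zmax 0.012
orange 104 [ 97.2 114.5] [0.773 0.414 0.01 ] zmax 0.012
orange 34 [132.  110.9] [0.772 0.317 0.013] zmax 0.037
orange 146 [ 60.3 122.5] [0.755 0.52  0.01 ] zmax 0.013
orange 66 [313.5 214.2] [ 0.477 -0.124  0.105] zmax 0.107
yellow 145 [105.1 185.1] [0.567 0.358 0.069] zmax 0.071
teal 132 [138.  182.2] [0.571 0.28  0.069] zmax 0.071
blue 132 [182.1   5.5] [0.945 0.161 0.199] zmax 0.201
blue 33 [269.   57.8] [ 0.837 -0.034  0.151] zmax 0.152
blue 33 [238.6  58.4] [0.835 0.035 0.152] zmax 0.153
blue 36 [253.9  58.4] [0.836 0.001 0.151] zmax 0.153
blue 143 [166.  173.9] [0.59  0.215 0.069] zmax 0.071
pink 53 [198.2 177.6] [0.584 0.141 0.042] zmax 0.061
```

View pics/topcrop.png

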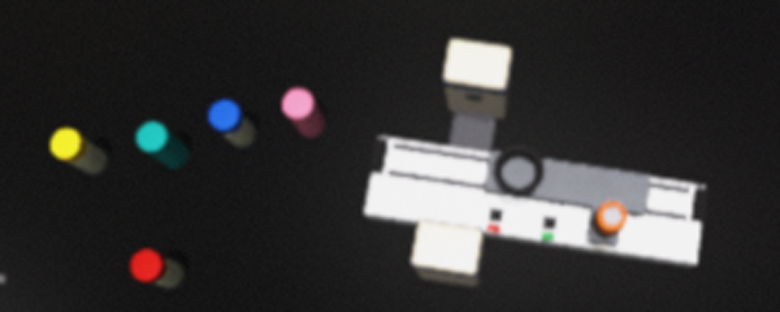

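View pics/scrop.png

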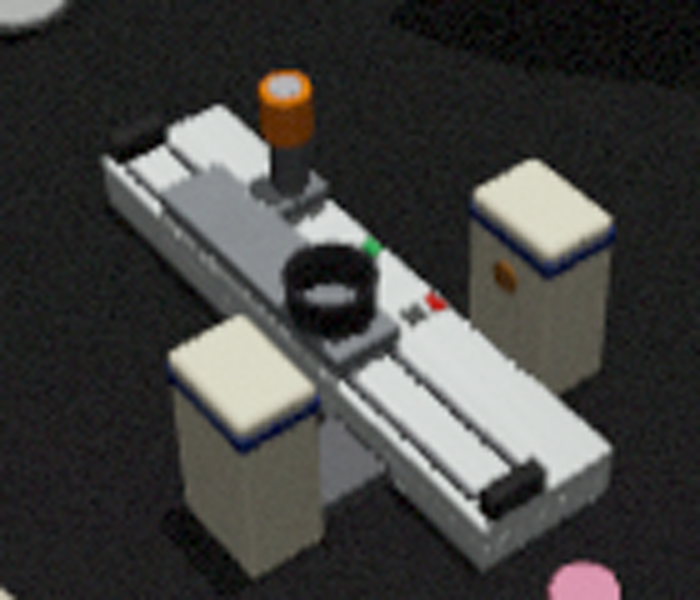

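Blue cap confirmed: it is true blue, at (166,174) in the top view and (357,306) in the scene view. Next I'll refine the positions of the vial, knob, cup, holes and blocks.

```bash
python3 - <<'E'
from m import *
def circ(P):
    A=np.c_[2*P[:,:2],np.ones(len(P))]; b=(P[:,:2]**2).sum(1); s=np.linalg.lstsq(A,b,rcond=None)[0]
    return s[:2],np.sqrt(s[2]+s[0]**2+s[1]**2)
for n in('scene0','top0'):
    f=load(n);C=cloud(f);Z=C[...,2]; print(n)
    hsv=cv2.cvtColor(f['image'],cv2.COLOR_RGB2HSV)
    def disc(nm,xy,z,r,tol):
        m=(np.hypot(C[...,0]-xy[0],C[...,1]-xy[1])<r+.006)&(abs(Z-z)<tol)
        v,u=np.nonzero(m); P=onplane(f,np.c_[u,v],z)
        cc,cr=cv2.minEnclosingCircle(P[:,:2].astype(np.float32))
        print(nm,len(P),'mean',P[:,:2].mean(0).round(4),'bbmid',((P.max(0)+P.min(0))/2)[:2].round(4),'encl',np.round(cc,4),round(cr,4),'z',np.median(Z[m]).round(4))
    disc('blue',(.59,.215),.07,.014,.004)
    disc('pink',(.60,.14),.07,.02,.004)
    disc('teal',(.571,.28),.07,.014,.004)
    disc('red',(.455,.278),.07,.014,.004)
    disc('yel',(.57,.358),.07,.014,.004)
    disc('knob',(.48,-.123),.106,.013,.005)
    # blocks
    for xy in((.61,0),(.43,.01)):
        m=(abs(C[...,0]-xy[0])<.08)&(abs(C[...,1]-xy[1])<.06)&(abs(Z-.1)<.004)&(hsv[...,1]<80)
        v,u=np.nonzero(m)
        if len(u)>20:
            P=onplane(f,np.c_[u,v],.1)[:,:2]; r=cv2.minAreaRect((P*1000).astype(np.float32)); print('block',len(P),np.round(r[0],1),np.round(r[1],1),round(r[2],1))
    # cup rim
    m=(abs(C[...,0]-.53)<.06)&(abs(C[...,1]+.03)<.06)&(abs(Z-.068)<.005)
    v,u=np.nonzero(m); P=onplane(f,np.c_[u,v],.068)
    if len(P)>5: print('cup',len(P),circ(P),cv2.minEnclosingCircle(P[:,:2].astype(np.float32)))
    # marks
    for nm,a,b in(('green',50,75),('red',0,5)):
        for A,c,mm in comps(f,a,b,80,50,3):
            p=onplane(f,[c],.03)[0]
            if .4<p[0]<.6 and -.15<p[1]<.1: print('mark',nm,A,c,p.round(4))
    # rail top
    m=(abs(Z-.03)<.004)&(abs(C[...,0]-.52)<.12)&(abs(C[...,1]+.03)<.2)&(hsv[...,2]>60)
    v,u=np.nonzero(m); P=onplane(f,np.c_[u,v],.03)[:,:2]; r=cv2.minAreaRect((P*1000).astype(np.float32)); print('rail',len(P),np.round(r[0],1),np.round(r[1],1),round(r[2],2))
E
```

```text
scene0
blue 162 mean [0.5924 0.2134] bbmid [0.5921 0.213 ] encl [0.5921 0.2134] 0.0151 z 0.0701
pink 143 mean [0.6015 0.1468] bbmid [0.6015 0.1473] encl [0.6011 0.1473] 0.0156 z 0.0704
teal 168 mean [0.5738 0.2782] bbmid [0.5735 0.2783] encl [0.5735 0.2785] 0.0145 z 0.0699
red 135 mean [0.4583 0.278 ] bbmid [0.4586 0.2778] encl [0.4587 0.2773] 0.0151 z 0.07
yel 199 mean [0.5706 0.3574] bbmid [0.5711 0.3574] encl [0.5709 0.3568] 0.0149 z 0.0695
knob 67 mean [ 0.4852 -0.1277] bbmid [ 0.485  -0.1274] encl [ 0.486  -0.1273] 0.0159 z 0.1067
block 392 [626.3 -15.5] [58.7 40.4] 79.3
block 314 [465.  13.] [58.  42.7] 80.0
cup 186 (array([ 0.51592109, -0.02198711]), np.float64(0.04304190275087603)) ((0.5168626308441162, -0.021058885380625725), 0.05932013317942619)
mark green 13 [284. 219.] [ 0.4797 -0.0784  0.03  ]
mark red 12 [296.66666667 229.83333333] [ 0.4877 -0.03    0.03  ]
rail 1859 [544.8 -34.7] [190.3 387.5] 0.72
top0
blue 100 mean [0.5872 0.2127] bbmid [0.5864 0.2127] encl [0.5865 0.2134] 0.0142 z 0.0695
pink 103 mean [0.5958 0.1461] bbmid [0.5958 0.1457] encl [0.5957 0.1457] 0.0141 z 0.0696
teal 101 mean [0.5686 0.2779] bbmid [0.5686 0.2772] encl [0.5686 0.2771] 0.0143 z 0.0695
red 109 mean [0.453  0.2778] bbmid [0.4531 0.2769] encl [0.4532 0.2777] 0.0138 z 0.0697
yel 104 mean [0.5647 0.3569] bbmid [0.5646 0.3562] encl [0.5648 0.357 ] 0.0145 z 0.0696
knob 108 mean [ 0.4819 -0.1277] bbmid [ 0.482  -0.1274] encl [ 0.482  -0.1274] 0.013 z 0.1058
block 369 [620.2 -15.8] [55.9 38.7] 80.4
block 440 [459.9  12.9] [55.4 39.9] 80.6
cup 144 (array([ 0.53312798, -0.0507475 ]), np.float64(0.019712778034559335)) ((0.5334432125091553, -0.0507054440677166), 0.022947991266846657)
mark green 6 [290.  220.5] [ 0.4775 -0.0769  0.03  ]
mark red 9 [269.55555556 217.66666667] [ 0.4855 -0.0281  0.03  ]
rail 2558 [531.5 -38.1] [184.6 371.5] 4.02
```

Estimates from the top view: blue vial (0.587, 0.213), cup (0.533, -0.051), knob (0.482, -0.127), rail yaw about -10.2°. The knob→cup and cup→gate offsets match the given sizes. The scene view reads about 5 mm farther in x, so I'll check that against the gripper before grasping. For now I'm moving to hover over the vial.

Emit:
send_rows --pt "0.01 0.02 0 2 0.07" --pt "0.03 0.05 0 6 0.07" --pt "0.05 0.09 0 11 0.07" --pt "0.075 0.13 0 17 0.07" --pt "0.1 0.17 0 23 0.07" --pt "0.125 0.21 0 29 0.07" --pt "0.15 0.25 0 35 0.07" --pt "0.17 0.29 0 41 0.07" --force 30

```text
time: 0.9
position: [0.3045, -0.2674, 0.2312]
orientation: [[0.0, 0.578, 0.816], [0.0, 0.816, -0.578], [-1.0, 0.0, 0.0]]
force: [1.7, -1.2, -0.6]
width: 0.817
```

Emit:
send_rows --pt "0.02 0.04 0 5 0.07" --pt "0.04 0.08 0 10 0.07" --pt "0.065 0.12 0 15 0.07" --pt "0.09 0.16 0 20 0.07" --pt "0.115 0.2 0 25 0.07" --pt "0.14 0.24 0 25 0.07" --pt "0.165 0.28 0 25 0.07" --pt "0.19 0.32 0 25 0.07"

```text
time: 1.7
position: [0.4942, 0.0527, 0.2311]
orientation: [[-0.0, 0.182, 0.983], [-0.0, 0.983, -0.182], [-1.0, -0.0, -0.0]]
force: [-0.2, -1.2, 0.3]
width: 0.818
```

Emit:
send_rows --pt "0.02 0.04 0 0 0.07" --pt "0.045 0.08 0 0 0.07" --pt "0.07 0.12 0 0 0.07" --pt "0.085 0.15 -0.03 0 0.07" --pt "0.09 0.16 -0.05 0 0.07" --pt "0.09 0.16 -0.06 0 0.07" --pt "0.09 0.16 -0.06 0 0.07"

```text
time: 2.4
position: [0.5824, 0.2101, 0.1693]
orientation: [[-0.004, 0.183, 0.983], [-0.002, 0.983, -0.183], [-1.0, -0.003, -0.004]]
force: [-0.6, 0.2, 0.0]
width: 0.819
```

```bash
python3 - <<'E'
from h import *
f=grab('scene','scene1'); grab('top','top1'); s=status.read_state(); print(s['time'],s['position'],s['orientation'].round(3),s['force'],s['width'])
px=proj(f,s['position'])[0]; print(px)
im=f['image'][150:360,260:480,::-1]; cv2.imwrite('pics/sc1c.png',cv2.resize(im,None,fx=2.8,fy=2.8,interpolation=cv2.INTER_CUBIC))
E
```

```text
2.5 [0.58376531 0.20989196 0.17207902] [[ 0.001  0.184  0.983]
 [-0.     0.983 -0.184]
 [-1.    -0.     0.001]] [-0.04520582 -0.39401382 -0.01058106] 0.819335053748817
[365.57811577 265.3051021 ]
```

View pics/sc1c.png

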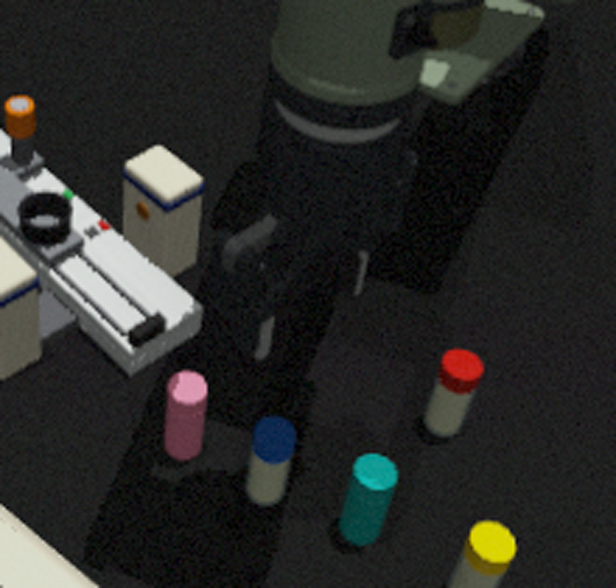

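View pics/top1.png

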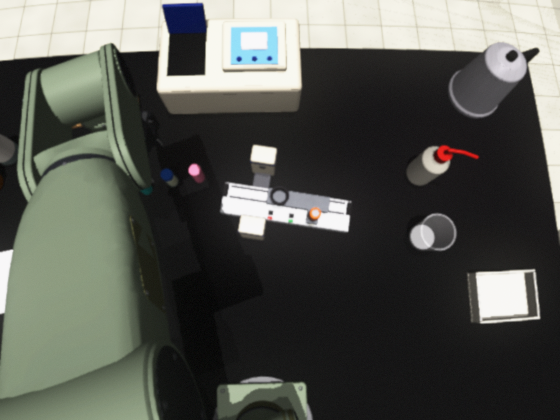

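The fingers hover at crop (262,338) and (362,272). The blue vial stands at crop (272,440), with pink and teal well clear. Next I'll measure the pad ends in the scene view for the camera-to-arm offset.

```bash
python3 - <<'E'
from h import *
f=load('scene1');C=cloud(f);p=np.array([.58377,.2099,.17208]);z=np.array([.983,-.184,0]);y=np.array([.184,.983,0])
g=f['image'].astype(int); 
for (u0,v0,u1,v1) in((346,258,362,284),(382,236,396,260)):
    sub=g[v0:v1,u0:u1].max(2); print(sub.max())
    m=sub>70
    v,u=np.nonzero(m); P=C[v+v0,u+u0]; L=(P-p)@np.c_[z,y,[0,0,1]]
    for a,b,l in sorted(zip(v+v0,u+u0,L.tolist())): print(a,b,np.round(l,4))
E
```

```text
73
266 356 [0.0381 0.0104 0.0354]
267 355 [0.0402 0.0104 0.0345]
269 355 [0.0402 0.0111 0.0302]
270 353 [0.0399 0.0071 0.0238]
270 354 [0.0408 0.0099 0.027 ]
270 355 [0.0388 0.0102 0.0259]
272 355 [0.0383 0.0105 0.0208]
275 353 [0.0411 0.0096 0.0145]
276 354 [0.0391 0.0104 0.0112]
71
243 390 [-0.0418  0.0097  0.0362]
245 389 [-0.0395  0.0102  0.0333]
```

Pad edges in the scene cloud read +0.040/-0.041 along the jaw and +0.010 across it (expected +0.011). The scene camera therefore agrees with the arm to about 1 mm, and the top camera is the one biased by about -5 mm in x. I'll use the scene estimate, about (0.592, 0.213).

Emit:
send_rows --pt "0.004 0.002 -0.02 0 0.07" --pt "0.008 0.003 -0.05 0 0.07" --pt "0.008 0.003 -0.075 0 0.07" --pt "0.008 0.003 -0.08 0 0.07" --pt "0.008 0.003 -0.08 0 0.07"

```text
time: 3.0
position: [0.5919, 0.2131, 0.0921]
orientation: [[0.0, 0.184, 0.983], [0.0, 0.983, -0.184], [-1.0, 0.0, 0.0]]
force: [0.3, -0.2, -0.1]
width: 0.816
```

```bash
python3 - <<'E'
from h import *
f=grab('scene','scene2'); s=status.read_state(); print(s['time'],s['position'],s['force'],s['width'])
im=f['image'][220:340,300:440,::-1]; cv2.imwrite('pics/sc2c.png',cv2.convertScaleAbs(cv2.resize(im,None,fx=5,fy=5,interpolation=cv2.INTER_CUBIC),alpha=2))
E
```

```text
3.05 [0.592619   0.2134354  0.09306039] [ 0.20844627  1.06881765 -0.06651198] 0.8181479338909007
```

View pics/sc2c.png

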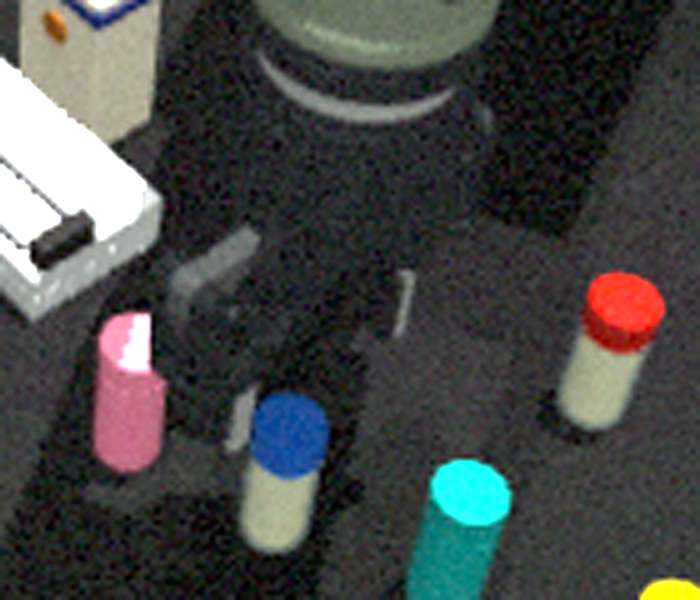

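Emit:
send_rows --pt "0 0 -0.015 0 0.07" --pt "0 0 -0.035 0 0.07" --pt "0 0 -0.053 0 0.07" --pt "0 0 -0.06 0 0.07" --pt "0 0 -0.06 0 0.07"

```text
time: 3.55
position: [0.5921, 0.2138, 0.032]
orientation: [[0.001, 0.183, 0.983], [0.0, 0.983, -0.183], [-1.0, 0.0, 0.001]]
force: [-0.1, 0.3, 0.9]
width: 0.816
```

```bash
python3 - <<'E'
from h import *
f=grab('scene','scene3'); s=status.read_state(); print(s['time'],s['position'],s['force'],s['width'])
im=f['image'][220:340,300:440,::-1]; cv2.imwrite('pics/sc3c.png',cv2.convertScaleAbs(cv2.resize(im,None,fx=5,fy=5,interpolation=cv2.INTER_CUBIC),alpha=2))
E
```

```text
3.6 [0.59257594 0.21391456 0.03258537] [0.58447585 0.15363838 0.51481302] 0.8175744970124043
```

View pics/sc3c.png

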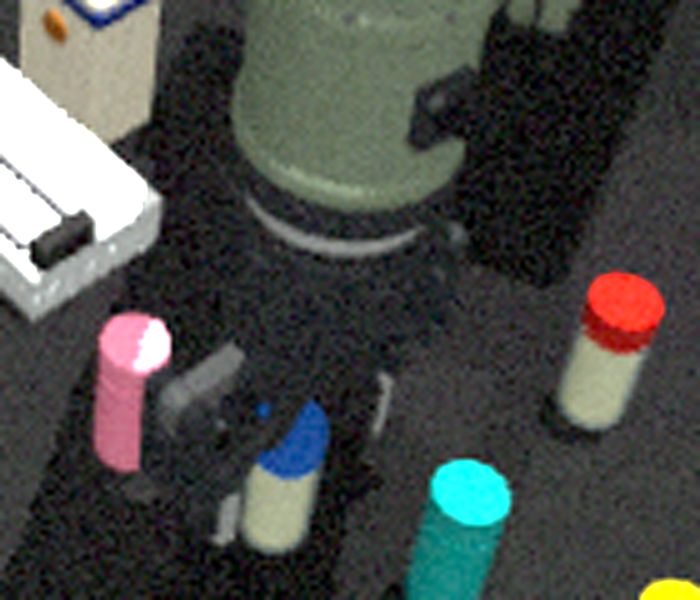

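The vial sits between the pads, its cap at crop (290,440) against pads at (228,520) and (383,405). Closing now.

Emit:
send_rows --pt "0 0 0 0 0.04" --pt "0 0 0 0 0.03" --pt "0 0 0 0 0.015" --pt "0 0 0 0 0.015" --pt "0 0 0 0 0.015" --pt "0 0 0 0 0.015" --force 30

```text
time: 4.2
position: [0.5922, 0.214, 0.0321]
orientation: [[0.001, 0.183, 0.983], [0.0, 0.983, -0.183], [-1.0, 0.001, 0.001]]
force: [-0.8, 0.5, 5.3]
width: 0.319
```

```bash
python3 - <<'E'
from h import *
f=grab('scene','scene4'); s=status.read_state(); print(s['time'],s['position'],s['force'],s['width'],s['width']*.0854)
im=f['image'][220:340,300:440,::-1]; cv2.imwrite('pics/sc4c.png',cv2.convertScaleAbs(cv2.resize(im,None,fx=5,fy=5,interpolation=cv2.INTER_CUBIC),alpha=2))
E
```

```text
4.25 [0.59214584 0.21392946 0.03207845] [-2.94186212e-01  2.48634365e-03  5.97498419e+00] 0.3194781678556577 0.02728343553487317
```

View pics/sc4c.png

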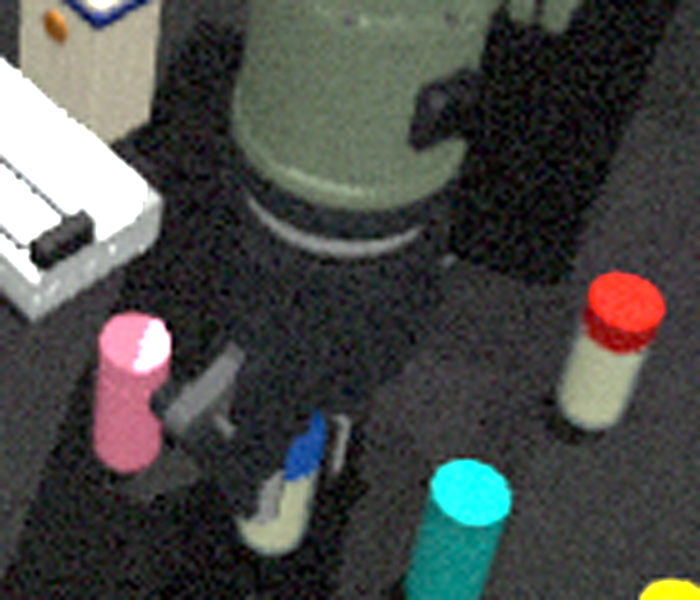

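Gripped at 27 mm opening. I'll lift 0.13 m, carry the vial to just short of the cup, and look.

Emit:
send_rows --pt "0 0 0.01 0 0.015" --pt "0 0 0.03 0 0.015" --pt "0 0 0.06 0 0.015" --pt "0 0 0.09 0 0.015" --pt "0 0 0.115 0 0.015" --pt "0 -0.01 0.13 0 0.015" --pt "-0.005 -0.03 0.13 0 0.015" --pt "-0.012 -0.06 0.13 0 0.015"

```text
time: 5.05
position: [0.5789, 0.1526, 0.1604]
orientation: [[-0.001, 0.182, 0.983], [-0.001, 0.983, -0.182], [-1.0, -0.001, -0.001]]
force: [0.3, -0.1, -2.2]
width: 0.318
```

Emit:
send_rows --pt "-0.006 -0.03 0 0 0.015" --pt "-0.013 -0.065 0 0 0.015" --pt "-0.02 -0.1 0 0 0.015" --pt "-0.028 -0.135 0 0 0.015" --pt "-0.035 -0.17 0 0 0.015" --pt "-0.04 -0.19 0 0 0.015" --pt "-0.043 -0.204 0 0 0.015" --pt "-0.043 -0.204 0 0 0.015"

```text
time: 5.85
position: [0.5352, -0.0522, 0.1603]
orientation: [[-0.003, 0.186, 0.983], [-0.0, 0.983, -0.186], [-1.0, -0.001, -0.002]]
force: [0.5, -0.2, -0.0]
width: 0.324
```

```bash
python3 - <<'E'
from h import *
f=grab('scene','scene5'); g=grab('top','top5'); s=status.read_state(); print(s['time'],s['position'],s['force'],s['width'])
im=f['image'][130:290,190:350,::-1]; cv2.imwrite('pics/sc5c.png',cv2.convertScaleAbs(cv2.resize(im,None,fx=3.7,fy=3.7,interpolation=cv2.INTER_CUBIC),alpha=1.7))
im=g['image'][130:250,200:360,::-1]; cv2.imwrite('pics/tp5c.png',cv2.convertScaleAbs(cv2.resize(im,None,fx=4.5,fy=4.5,interpolation=cv2.INTER_CUBIC),alpha=1.7))
E
```

```text
5.95 [ 0.5362917  -0.05023537  0.16072682] [ 0.31072294  0.49671937 -0.6741037 ] 0.3186266741306727
```

View pics/sc5c.png

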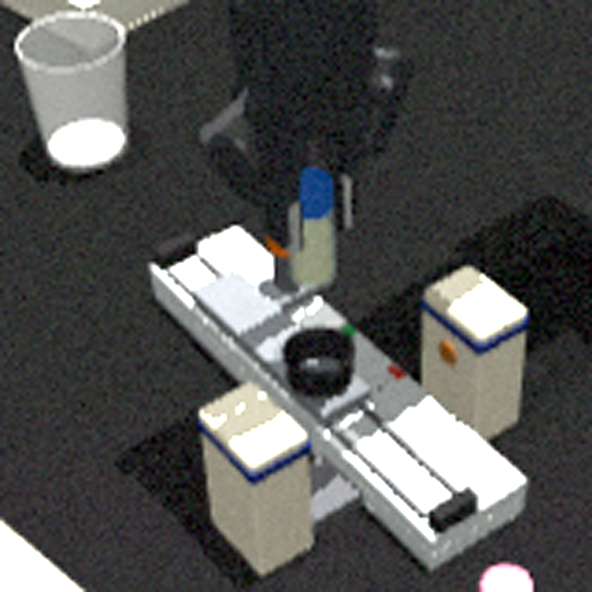

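View pics/tp5c.png

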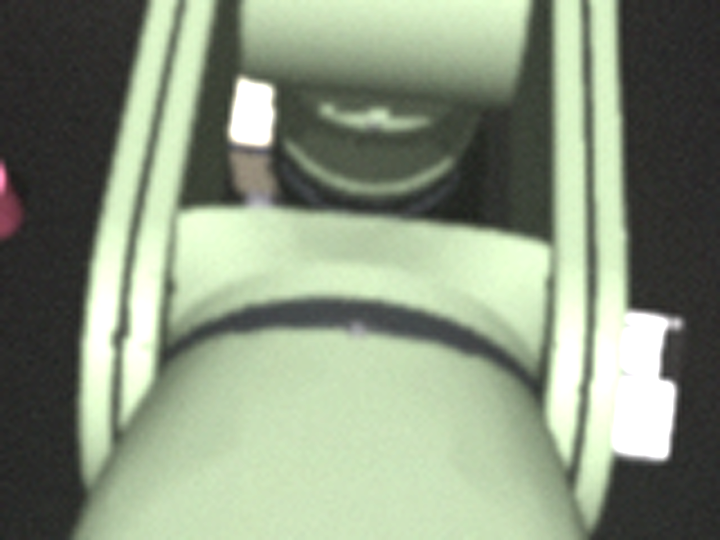

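Both views are consistent: the vial hangs upright, with its bottom at crop (312,283) above and behind the cup at crop (320,350). I'll fit both positions in the scene view.

```bash
python3 - <<'E'
from h import *
from scipy.optimize import least_squares
f=load('scene5');C=cloud(f);Z=C[...,2];im=f['image'].astype(int);hsv=cv2.cvtColor(f['image'],cv2.COLOR_RGB2HSV)
c=-f['camera_from_world'][:3,:3].T@f['camera_from_world'][:3,3]
# vial
m=np.zeros(Z.shape,bool);m[170:212,262:290]=1
m&=(np.hypot(C[...,0]-.537,C[...,1]+.05)<.022)&(Z>.125)&(Z<.205)
bl=m&(hsv[...,0]>100)&(hsv[...,0]<125)&(hsv[...,1]>100)
gl=m&(Z<.175)&(im.min(2)>40)&(hsv[...,1]<110)
for nm,k in(('cap',bl),('glass',gl)):
    P=C[k]; v,u=np.nonzero(k)
    r=least_squares(lambda s:np.hypot(P[:,0]-s[0],P[:,1]-s[1])-.014,[.537,-.05],loss='soft_l1',f_scale=.001)
    print(nm,k.sum(),'centre',r.x.round(4),'z',P[:,2].min().round(4),P[:,2].max().round(4),u.min(),u.max(),v.min(),v.max())
# silhouette midline of glass: per-row midpoints
v,u=np.nonzero(gl)
for r in np.unique(v):
    us=u[v==r]; print(r,us.min(),us.max(),end='; ')
print()
# cup from scene0: dark rim pixels
for tag in('scene0','scene5'):
    f=load(tag);C=cloud(f);Z=C[...,2]
    k=(np.hypot(C[...,0]-.537,C[...,1]+.05)<.032)&(Z>.064)&(Z<.073)&(f['image'].max(2)<60)
    P=C[k]; v,u=np.nonzero(k); Q=onplane(f,np.c_[u,v],.068)[:,:2]
    cc,cr=cv2.minEnclosingCircle(Q.astype(np.float32)); print(tag,k.sum(),'encl',np.round(cc,4),round(cr,4),'med z',np.median(P[:,2]))
    # outer silhouette: dark cup pixels incl. outer wall
    k=(np.hypot(C[...,0]-.537,C[...,1]+.05)<.034)&(Z>.049)&(Z<.073)&(f['image'].max(2)<60)
    P=C[k]
    r=least_squares(lambda s:np.hypot(P[:,0]-s[0],P[:,1]-s[1])-s[2],[.537,-.05,.022],loss='soft_l1',f_scale=.001); print('wallfit',k.sum(),r.x.round(4))
E
```

```text
cap 121 centre [ 0.5389 -0.0559] z 0.179 0.2046 270 280 175 188
glass 197 centre [ 0.5351 -0.0547] z 0.1299 0.175 268 284 187 207
187 284 284; 188 283 284; 189 283 284; 190 279 284; 191 273 283; 192 272 279; 193 268 279; 194 268 280; 195 268 280; 196 268 280; 197 268 280; 198 268 280; 199 268 280; 200 268 280; 201 268 280; 202 268 280; 203 269 280; 204 269 280; 205 269 279; 206 270 278; 207 272 276; 
scene0 86 encl [ 0.5378 -0.0503] 0.0225 med z 0.06685694858902436
wallfit 223 [ 0.5367 -0.051   0.0189]
scene5 110 encl [ 0.5358 -0.0504] 0.0237 med z 0.06771822655135712
wallfit 251 [ 0.5365 -0.0509  0.019 ]
```

```bash
python3 - <<'E'
from h import *
f=load('scene5')
for z in(.1287,.14,.15,.17,.1987): print(z,proj(f,[.5363,-.0502,z])[0].round(2))
# outline of vial bottom circle at z .1287 
a=np.linspace(0,2*np.pi,60);B=np.c_[.5363+.014*np.cos(a),-.0502+.014*np.sin(a),0*a+.1287];q=proj(f,B);print(q.min(0),q.max(0))
B[:,2]=.15;q=proj(f,B);print('z.15',q.min(0),q.max(0))
print('cup',proj(f,[.537,-.0505,.068]))
im=f['image'][165:215,255:300,::-1]; cv2.imwrite('pics/v5.png',cv2.convertScaleAbs(cv2.resize(im,None,fx=12,fy=12,interpolation=cv2.INTER_NEAREST),alpha=2))
im=f['image'][205:245,250:300,::-1]; cv2.imwrite('pics/c5.png',cv2.convertScaleAbs(cv2.resize(im,None,fx=12,fy=12,interpolation=cv2.INTER_NEAREST),alpha=2))
a=np.linspace(0,2*np.pi,60);B=np.c_[.537+.0235*np.cos(a),-.0505+.0235*np.sin(a),0*a+.068];q=proj(f,B);print(q.min(0),q.max(0))
E
```

```text
0.1287 [275.19 204.95]
0.14 [275.02 201.  ]
0.15 [274.87 197.45]
0.17 [274.56 190.19]
0.1987 [274.09 179.35]
[268.79974146 200.80866694] [281.59400119 209.18682592]
z.15 [268.3710602  193.34035919] [281.37877199 201.67188941]
cup [[275.7500956  225.10762295]]
[265.49131092 218.13261415] [286.01605549 232.36289466]
```

View pics/v5.png

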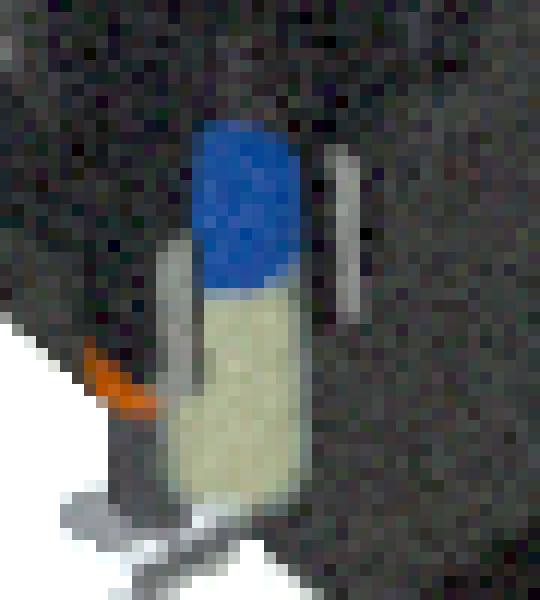

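View pics/c5.png

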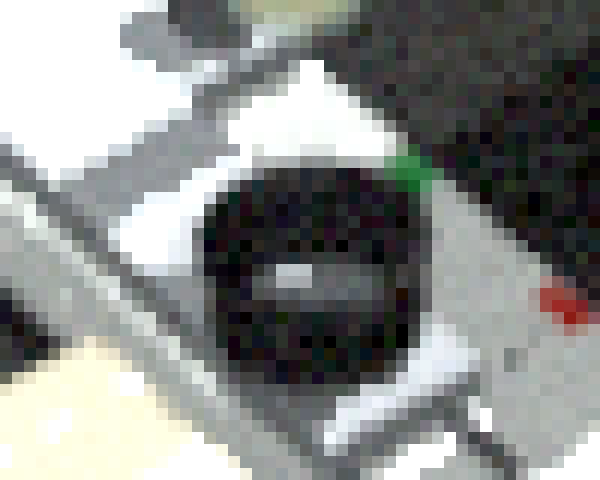

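Cup (scene frame): (0.537, -0.0505). The vial axis is within about 1 mm of the TCP axis. I'll lower to just above the rim and recheck.

Emit:
send_rows --pt "0.0005 0 -0.015 0 0.015" --pt "0.0005 0 -0.035 0 0.015" --pt "0.0005 0 -0.05 0 0.015" --pt "0.0005 0 -0.053 0 0.015" --pt "0.0005 0 -0.053 0 0.015"

```text
time: 6.45
position: [0.5372, -0.0494, 0.1079]
orientation: [[-0.001, 0.182, 0.983], [0.0, 0.983, -0.182], [-1.0, 0.0, -0.001]]
force: [0.8, -0.1, -0.0]
width: 0.323
```

```bash
python3 - <<'E'
from h import *
f=grab('scene','scene6'); s=status.read_state(); print(s['time'],s['position'],s['force'],s['width'])
p=s['position']; a=np.linspace(0,2*np.pi,60)
for z in(p[2]-.032,p[2]-.02,p[2]+.038):
    B=np.c_[p[0]+.014*np.cos(a),p[1]+.014*np.sin(a),0*a+z];q=proj(f,B);print(z.round(4),q.min(0),q.max(0))
im=f['image'][185:245,245:305,::-1]; cv2.imwrite('pics/v6.png',cv2.convertScaleAbs(cv2.resize(im,None,fx=10,fy=10,interpolation=cv2.INTER_NEAREST),alpha=2))
E
```

```text
6.5 [ 0.53773249 -0.04959339  0.10860029] [0.10089795 0.17716953 0.69355766] 0.3214839897016386
0.0766 [269.54365584 218.53206529] [281.85941972 227.01401698]
0.0886 [269.31960681 214.66736469] [281.74592508 223.13394645]
0.1466 [268.17730824 194.97837572] [281.16745889 203.33958997]
```

View pics/v6.png

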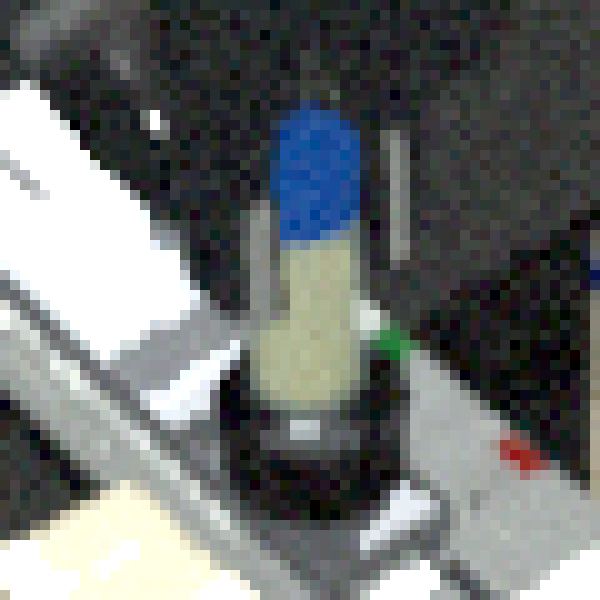

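The vial's bottom is inside the cup outline: vial centre at column about 275.4, cup about 276, so within about 1 mm. Lowering into the cup in small steps.

Emit:
send_rows --pt "-0.0008 -0.0004 -0.005 0 0.015" --pt "-0.0008 -0.0004 -0.01 0 0.015" --pt "-0.0008 -0.0004 -0.014 0 0.015" --pt "-0.0008 -0.0004 -0.018 0 0.015" --pt "-0.0008 -0.0004 -0.018 0 0.015"

```text
time: 7.0
position: [0.536, -0.0506, 0.0897]
orientation: [[-0.001, 0.183, 0.983], [0.0, 0.983, -0.183], [-1.0, -0.0, -0.001]]
force: [0.7, 0.2, -0.5]
width: 0.32
```

Emit:
send_rows --pt "0 0 -0.003 0 0.015" --pt "0 0 -0.006 0 0.015" --pt "0 0 -0.009 0 0.015" --pt "0 0 -0.01 0 0.015" --pt "0 0 -0.01 0 0.015"

```text
time: 7.5
position: [0.5363, -0.0506, 0.0801]
orientation: [[-0.0, 0.183, 0.983], [0.0, 0.983, -0.183], [-1.0, -0.0, -0.0]]
force: [-0.2, 0.6, -0.2]
width: 0.321
```

Emit:
send_rows --pt "0 0 -0.001 0 0.015" --pt "0 0 -0.002 0 0.015" --pt "0 0 -0.002 0 0.015"

```text
time: 7.8
position: [0.5364, -0.0506, 0.0783]
orientation: [[-0.0, 0.183, 0.983], [0.0, 0.983, -0.183], [-1.0, 0.0, -0.0]]
force: [0.2, 0.1, -0.7]
width: 0.321
```

Emit:
send_rows --pt "0 0 -0.001 0 0.015" --pt "0 0 -0.001 0 0.015"

```text
time: 8.0
position: [0.5366, -0.0506, 0.0781]
orientation: [[0.001, 0.183, 0.983], [-0.0, 0.983, -0.183], [-1.0, 0.0, 0.001]]
force: [-1.2, 0.1, 3.7]
width: 0.318
```

Emit:
send_rows --pt "0 0 -0.001 0 0.015" --pt "0 0 -0.001 0 0.015"

```text
time: 8.2
position: [0.5366, -0.0506, 0.078]
orientation: [[0.001, 0.183, 0.983], [-0.0, 0.983, -0.183], [-1.0, 0.0, 0.001]]
force: [-4.2, 0.4, 11.9]
width: 0.317
```

Contact at TCP z=0.078, as predicted for a seated vial. I'll relieve the push and open gently.

Emit:
send_rows --pt "0 0 0.0015 0 0.015" --pt "0 0 0.0015 0 0.025" --pt "0 0 0.0015 0 0.032" --pt "0 0 0.0015 0 0.04" --pt "0 0 0.0015 0 0.05" --pt "0 0 0.0015 0 0.05" --pt "0 0 0.0015 0 0.05"

```text
time: 8.9
position: [0.5364, -0.0506, 0.0777]
orientation: [[-0.0, 0.183, 0.983], [-0.0, 0.983, -0.183], [-1.0, -0.0, -0.0]]
force: [0.0, 0.3, -0.4]
width: 0.583
```

```bash
python3 - <<'E'
from h import *
f=grab('scene','scene7'); s=status.read_state(); print(s['time'],s['position'],s['force'],s['width'])
im=f['image'][185:245,245:305,::-1]; cv2.imwrite('pics/v7.png',cv2.convertScaleAbs(cv2.resize(im,None,fx=10,fy=10,interpolation=cv2.INTER_NEAREST),alpha=2))
E
```

```text
8.95 [ 0.536458   -0.05063442  0.07777454] [0.54544401 0.48521234 0.02176341] 0.5879143781372438
```

View pics/v7.png

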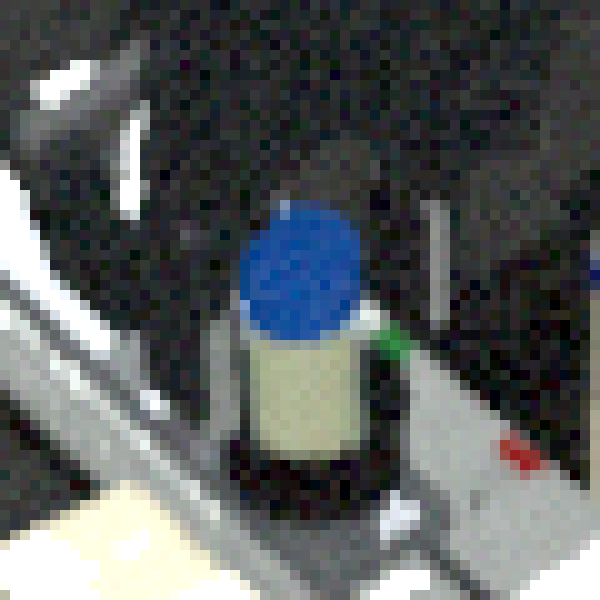

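The vial stands upright in the cup and the fingers are clear. Retreating up, then over to the knob at about (0.4855, -0.1275).

Emit:
send_rows --pt "0 0 0.01 0 0.055" --pt "0 0 0.03 0 0.06" --pt "0 0 0.06 0 0.06" --pt "0 0 0.085 0 0.06" --pt "-0.01 -0.015 0.09 0 0.06" --pt "-0.03 -0.045 0.09 0 0.06" --pt "-0.051 -0.077 0.09 0 0.06" --pt "-0.051 -0.077 0.09 0 0.06"

```text
time: 9.75
position: [0.4834, -0.1301, 0.1687]
orientation: [[-0.0, 0.186, 0.982], [-0.001, 0.982, -0.186], [-1.0, -0.001, -0.0]]
force: [-0.2, 0.2, 0.4]
width: 0.698
```

```bash
python3 - <<'E'
from h import *
f=grab('scene','scene8'); s=status.read_state(); print(s['time'],s['position'],s['force'],s['width'])
im=f['image'][150:270,190:350,::-1]; cv2.imwrite('pics/v8.png',cv2.convertScaleAbs(cv2.resize(im,None,fx=4.8,fy=4.8,interpolation=cv2.INTER_CUBIC),alpha=1.8))
C=cloud(f);Z=C[...,2];hsv=cv2.cvtColor(f['image'],cv2.COLOR_RGB2HSV)
k=(np.hypot(C[...,0]-.537,C[...,1]+.05)<.03)&(hsv[...,0]>100)&(hsv[...,0]<125)&(hsv[...,1]>100)
kt=k&(abs(Z-.116)<.004); v,u=np.nonzero(kt); P=onplane(f,np.c_[u,v],.116); print(len(P),cv2.minEnclosingCircle(P[:,:2].astype(np.float32)),'ztop',np.percentile(Z[k],[50,80,95]))
E
```

```text
9.8 [ 0.48468982 -0.12883239  0.16871303] [ 0.88989547  0.56259081 -0.16737664] 0.7012796685473581
96 ((0.5368015170097351, -0.04986809939146042), 0.016262007877230644) ztop [0.11563752 0.11711736 0.11818738]
```

View pics/v8.png

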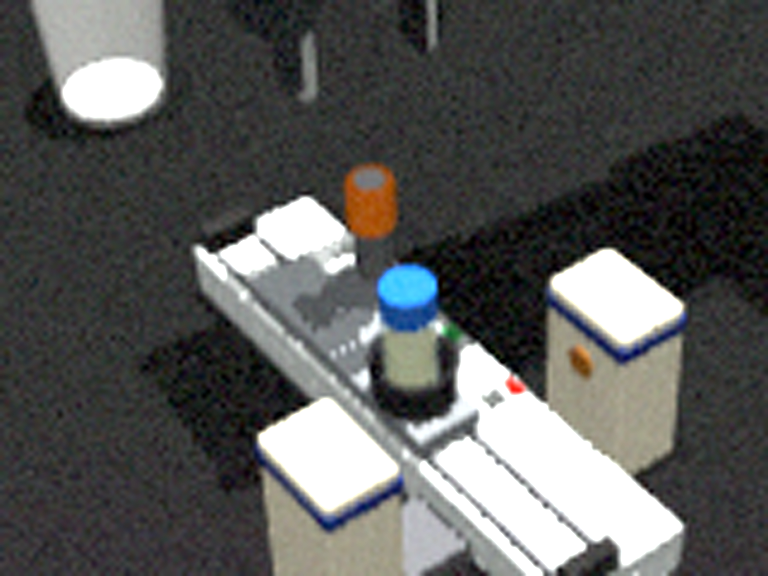

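The vial is seated: cap top at z≈0.116, centred at about (0.537, -0.050). Descending on the knob.

Emit:
send_rows --pt "0 0 -0.015 0 0.06" --pt "0 0 -0.04 0 0.06" --pt "0 0 -0.065 0 0.06" --pt "0 0 -0.083 0 0.06" --pt "0 0 -0.09 0 0.06" --pt "0 0 -0.09 0 0.06"

```text
time: 10.4
position: [0.4856, -0.127, 0.0774]
orientation: [[-0.001, 0.182, 0.983], [0.001, 0.983, -0.182], [-1.0, 0.0, -0.001]]
force: [-0.4, -0.6, 0.1]
width: 0.702
```

```bash
python3 - <<'E'
from h import *
f=grab('scene','scene9'); s=status.read_state(); print(s['time'],s['position'],s['force'],s['width'])
im=f['image'][160:250,210:310,::-1]; cv2.imwrite('pics/v9.png',cv2.convertScaleAbs(cv2.resize(im,None,fx=6,fy=6,interpolation=cv2.INTER_CUBIC),alpha=1.8))
E
```

```text
10.45 [ 0.48619266 -0.12728267  0.07819343] [ 0.96996211 -0.34181715  0.13749676] 0.7051433426875711
```

View pics/v9.png

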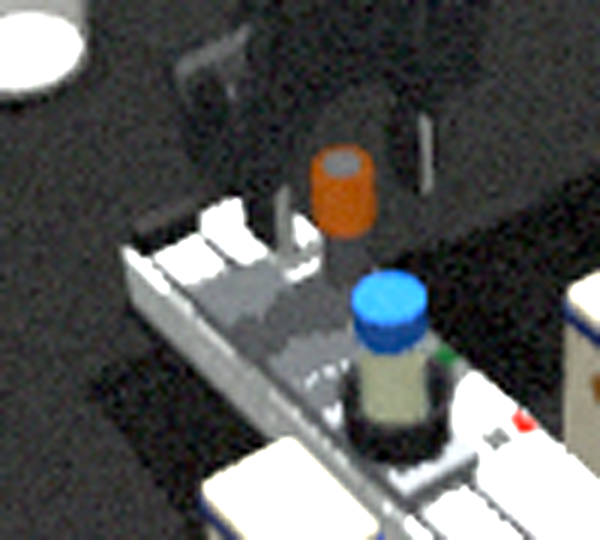

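The knob at crop (343,190) is midway between the pads. Closing on it.

Emit:
send_rows --pt "0 0 0 0 0.045" --pt "0 0 0 0 0.035" --pt "0 0 0 0 0.025" --pt "0 0 0 0 0.01" --pt "0 0 0 0 0.01" --pt "0 0 0 0 0.01" --force 40

```text
time: 11.05
position: [0.4838, -0.1273, 0.0787]
orientation: [[-0.003, 0.183, 0.983], [0.001, 0.983, -0.183], [-1.0, 0.0, -0.003]]
force: [-5.5, 1.2, 6.8]
width: 0.294
```

Gripped at 25 mm. The knob sits about 2 mm nearer in x, with a side force of -5.5 N. I'll relax that first, then lift.

Emit:
send_rows --pt "-0.002 0.0003 0 0 0.01" --pt "-0.002 0.0003 0 0 0.01"

```text
time: 11.25
position: [0.4837, -0.1273, 0.0788]
orientation: [[0.001, 0.183, 0.983], [-0.0, 0.983, -0.183], [-1.0, 0.0, 0.001]]
force: [-0.0, 0.8, 6.5]
width: 0.293
```

Emit:
send_rows --pt "0 0 0.003 0 0.01" --pt "0 0 0.006 0 0.01" --pt "0 0 0.009 0 0.01" --pt "0 0 0.012 0 0.01" --pt "0 0 0.015 0 0.01" --pt "0 0 0.015 0 0.01" --pt "0 0 0.015 0 0.01"

```text
time: 11.95
position: [0.4835, -0.1273, 0.0928]
orientation: [[0.0, 0.183, 0.983], [0.0, 0.983, -0.183], [-1.0, 0.0, 0.0]]
force: [2.5, 1.0, -4.9]
width: 0.29
```

```bash
python3 - <<'E'
from h import *
f=grab('scene','scene10'); s=status.read_state(); print(s['time'],s['position'],s['force'],s['width'])
im=f['image'][160:250,210:310,::-1]; cv2.imwrite('pics/v10.png',cv2.convertScaleAbs(cv2.resize(im,None,fx=6,fy=6,interpolation=cv2.INTER_CUBIC),alpha=1.8))
E
```

```text
12.0 [ 0.48350353 -0.12730543  0.09278569] [ 2.20048567  2.18387482 -4.81921301] 0.2931496725990241
```

View pics/v10.png

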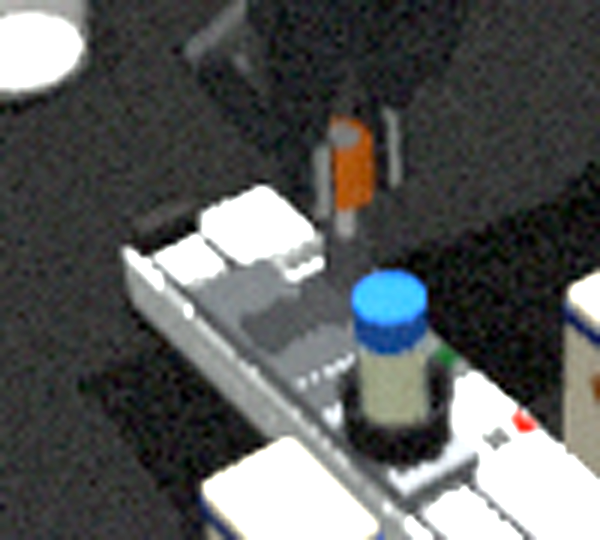

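The knob is up about 14 mm, with its shaft visible at crop (345,222) and a -4.8 N spring load, and the shuttle hasn't moved. Sliding 50 mm along the rail's +y.

Emit:
send_rows --pt "0.0005 0.003 0.001 0 0.01" --pt "0.0018 0.01 0.001 0 0.01" --pt "0.0035 0.02 0.001 0 0.01" --pt "0.0053 0.03 0.001 0 0.01" --pt "0.007 0.04 0.001 0 0.01" --pt "0.0082 0.046 0.001 0 0.01" --pt "0.0088 0.0492 0.001 0 0.01" --pt "0.0088 0.0492 0.001 0 0.01"

```text
time: 12.8
position: [0.4924, -0.0771, 0.0938]
orientation: [[0.0, 0.183, 0.983], [0.001, 0.983, -0.183], [-1.0, 0.001, -0.0]]
force: [1.9, 1.9, -4.8]
width: 0.288
```

```bash
python3 - <<'E'
from h import *
f=grab('scene','scene11'); s=status.read_state(); print(s['time'],s['position'],s['force'],s['width'])
im=f['image'][160:270,210:350,::-1]; cv2.imwrite('pics/v11.png',cv2.convertScaleAbs(cv2.resize(im,None,fx=5,fy=5,interpolation=cv2.INTER_CUBIC),alpha=1.8))
C=cloud(f);Z=C[...,2];hsv=cv2.cvtColor(f['image'],cv2.COLOR_RGB2HSV)
k=(np.hypot(C[...,0]-.545,C[...,1])<.03)&(hsv[...,0]>100)&(hsv[...,0]<125)&(hsv[...,1]>100)
kt=k&(abs(Z-.116)<.004); v,u=np.nonzero(kt); P=onplane(f,np.c_[u,v],.116); print(len(P),cv2.minEnclosingCircle(P[:,:2].astype(np.float32)),'ztop',np.percentile(Z[k],[50,80,95]))
E
```

```text
12.85 [ 0.49236916 -0.07737437  0.09384687] [ 1.96278979  1.69567388 -4.64388531] 0.2885274799700547
108 ((0.5472634434700012, -0.0013195262290537357), 0.015951521694660187) ztop [0.11549472 0.11723398 0.11789085]
```

View pics/v11.png

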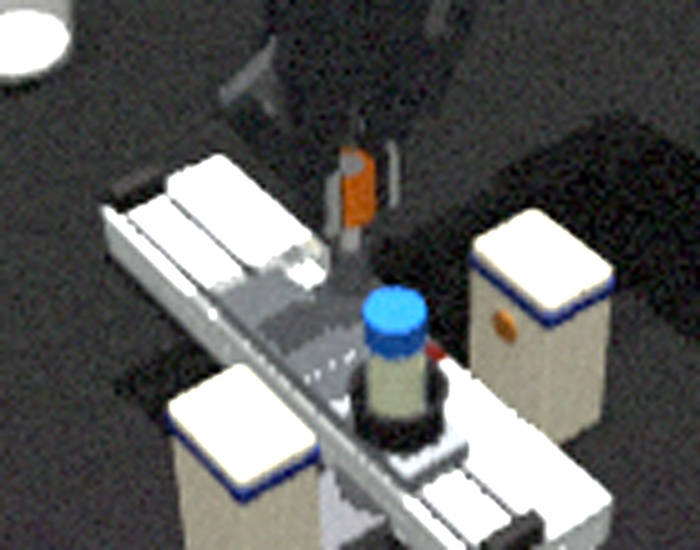

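The shuttle has travelled about 50 mm (TCP 50.8, vial 49.7), with the vial upright between the blocks. Lowering the pin.

Emit:
send_rows --pt "0 0 -0.003 0 0.01" --pt "0 0 -0.006 0 0.01" --pt "0 0 -0.009 0 0.01" --pt "0 0 -0.012 0 0.01" --pt "0 0 -0.014 0 0.01" --pt "0 0 -0.016 0 0.01" --pt "0 0 -0.016 0 0.01"

```text
time: 13.55
position: [0.4923, -0.0782, 0.0788]
orientation: [[0.0, 0.183, 0.983], [-0.0, 0.983, -0.183], [-1.0, -0.0, 0.0]]
force: [-1.3, 1.2, 3.6]
width: 0.288
```

The TCP is back at its home height (0.0788). The pin centred itself: y shifted -0.9 mm, for a travel of about 49.9 mm. I'll press 1 mm more and check.

Emit:
send_rows --pt "0 -0.0005 -0.001 0 0.01" --pt "0 -0.0005 -0.001 0 0.01" --pt "0 -0.0005 -0.001 0 0.01" --pt "0 -0.0005 -0.001 0 0.01"

```text
time: 13.95
position: [0.4923, -0.0787, 0.0787]
orientation: [[0.001, 0.183, 0.983], [-0.0, 0.983, -0.183], [-1.0, -0.0, 0.001]]
force: [-1.7, 1.7, 11.4]
width: 0.289
```

```bash
python3 - <<'E'
from h import *
f=grab('scene','scene12'); s=status.read_state(); print(s['time'],s['position'],s['force'],s['width'],abs(s['joint_vel']).max())
im=f['image'][160:270,210:350,::-1]; cv2.imwrite('pics/v12.png',cv2.convertScaleAbs(cv2.resize(im,None,fx=5,fy=5,interpolation=cv2.INTER_CUBIC),alpha=1.8))
C=cloud(f);Z=C[...,2];hsv=cv2.cvtColor(f['image'],cv2.COLOR_RGB2HSV)
k=(np.hypot(C[...,0]-.545,C[...,1])<.03)&(hsv[...,0]>100)&(hsv[...,0]<125)&(hsv[...,1]>100)
kt=k&(abs(Z-.116)<.004); v,u=np.nonzero(kt); P=onplane(f,np.c_[u,v],.116); print(len(P),cv2.minEnclosingCircle(P[:,:2].astype(np.float32)),'ztop',np.percentile(Z[k],[50,80,95]))
for t in('scene0','scene12'):
    f=load(t);C=cloud(f);Z=C[...,2];hsv=cv2.cvtColor(f['image'],cv2.COLOR_RGB2HSV)
    k=(hsv[...,0]>5)&(hsv[...,0]<16)&(hsv[...,1]>110)&(np.hypot(C[...,0]-.488,C[...,1]+.1)<.06)&(Z>.06)
    v,u=np.nonzero(k);print(t,k.sum(),'orange z',np.percentile(Z[k],[2,10,50,90,98]).round(4))
E
```

```text
14.0 [ 0.49227205 -0.07871241  0.07866375] [-2.07790607  1.78630753 11.01589374] 0.28875467773743185 0.0015199773287069129
106 ((0.5468719005584717, -0.0031587863340973854), 0.015540648251771927) ztop [0.11581166 0.11717943 0.1180899 ]
scene0 114 orange z [0.0729 0.0811 0.0947 0.1065 0.1076]
scene12 88 orange z [0.0762 0.0844 0.098  0.1073 0.1687]
```

View pics/v12.png

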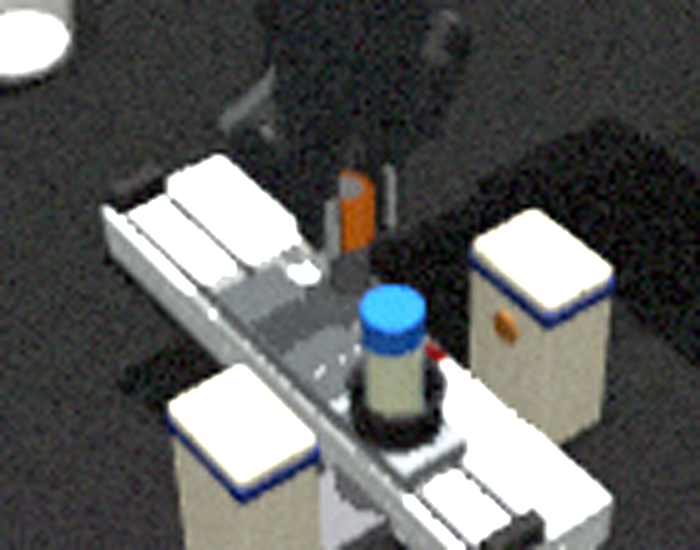

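The pin is home: z holds at 0.0787 under an 11 N push, and the shaft is hidden again below the knob at crop (355,210). The vial is upright at the gate. Handing in.

```bash
python3 -c "
from plant import close_job
print(close_job())"
```

```text
the job is handed in; nothing more can be done
None
```

I stood the blue-capped vial in the cup and let go of it. I then pulled the knob up about 14 mm, slid the shuttle to the green hole and lowered the pin home. I handed the job in at about 14 s, still gripping the knob. No verdict was reported.

**Last checks, all good:**
- **Pin:** the tool is back at its height from when I first gripped the knob (0.0787 m, 0.0788 m then). It did not move under an 11 N push, and the plunger shaft is hidden again.
- **Travel:** about 49.4 mm by the tool's displacement.
- **Vial:** upright between the blocks, cap top at about 0.116 m, which is the seated height, with the fingers clear of it.
- **Grip:** 40 N set on the knob, fingers stopped at about 25 mm opening, arm at rest.
- **Bystanders:** the red and yellow vials, beaker and wash bottle were not touched by any move. I did not measure their positions again at the end.

**Disagreements:**
- **Cameras:** the top camera read about 5 mm nearer in x than the scene camera. I used the scene camera because its view of the finger pads matched the arm to about 1 mm.
- **Knob:** it sat about 2 mm nearer in x than I measured, which gave a 5.5 N side force when I closed on it. I shifted the arm to relieve that before lifting.

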